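# Get the honing stone out from behind the finishing jars

## Task

Get the honing stone ready for use: first move all three containers that crowd it (jar, round can, square tin) from the dock onto the plywood side board, standing, then lift the stone straight up out of the dock's notched end blocks, never sideways, and lay it flat, stone side up, in the shallow steel tray. Then stand each container back on the very spot on the dock where it stood at the start. Keep everything upright, and set things down rather than dropping them.

Things in the scene. Friction and masses are not known exactly. Their poses are not given: they have to be found in the camera images.
- dock: Fixed board 176 (x) x 184 x 8 mm; origin: centre of underside. The stone sits at its centre along y, held by two notched dark end blocks (44 mm in x, |y| 57 to 85.5 mm, tops at z 28 mm, 2 mm clearance). Containers stand on ring marks at (x, y) = (-55, 52), (-55, -52), (55, 0) mm, in an order that varies, 7 to 15 mm from the stone: grip them with fingers closing along the dock's y.
- stone: Grey honing stone on a wooden holder, one block 36 mm (x) by 110 mm (y), 50 mm tall, plus a T-shaped tongue 21.5 mm long, 26 mm tall, at the foot of each y end (153 mm overall); about 0.4 kg. Origin: centre of underside. Starts in the dock, underside at z 8 mm, free only after 20 mm straight up. Grip it across its 36 mm width, above the end blocks. Ends alike.
- jar: Round amber jar with black lid, 50 mm across, 95 mm tall (the lid, 47 mm across, takes the top 18 mm); about 0.26 kg. Origin: centre of its underside. The tallest container. Starts standing on one of the dock's marks.
- can: Round plain steel can, 58 mm across, 70 mm tall with a slightly smaller 3 mm lid on top; about 0.3 kg. Origin: centre of its underside. Starts standing on one of the dock's marks.
- square_tin: Grey square tin, 48 x 48 mm, 70 mm tall with a white screw cap (28 mm across, 15 mm high) on top; about 0.28 kg. Origin: centre of its underside, x and y square to its faces. Starts standing on one of the dock's marks, nearly square to the dock.
- side_board: Fixed square plywood board, 200 x 200 mm, 8 mm thick, the area for parking the three containers; origin: centre of its underside, x and y along its edges, top at z = 8 mm.
- tray: Fixed shallow open dark steel tray, 72 mm (x) by 178 mm (y) outside, 18 mm tall, walls and floor 5 mm thick, inside 62 x 168 mm; origin: centre of its underside, y along its length. The stone goes in lengthways, either way round.
Not all that is in view belongs to the job. What is shaped like the square_tin but red is not meant. There is more than one size of the stone; the job needs the smallest.

How it is judged:
By the outcome, as a careful person would: the job done as asked, in the order asked, and still so for the second after the job is handed in, with the robot touching nothing.
It also fails if it takes over 141 s, if anything falls off the work surface, if the arm or the gripper's body presses on something with over 40 N, if the wrist force passes 120 N, or if a joint passes its speed limit or range.

## Robot

A 6-joint arm with a two-finger parallel gripper is mounted at the origin on the work surface. World frame = base frame: x ahead of the robot, y to its left, z up, the work surface at z = 0. Lengths are in m, angles in rad, forces in N, time in s.
With the tool pointing down it reaches from about 0.375 to 0.975 m from the base axis. Payload 3.8 kg.
Tool frame: the origin (TCP) lies midway between the tips of the shut fingers; the grasp point (between the pads) lies 19 mm behind it; x points along the fingers, y is the direction in which the jaws open and shut, and the axes are right-handed (so a half turn about x gives the same grasp; the last joint's range is limited). The gripper opens to 88 mm and grips with 3 to 60 N. Pads are 18 mm wide; open, the fingers measure 123 mm over their backs; the gripper's body (75 mm by 187 mm) begins 45 mm behind the grasp point.
Start: joints at [-1.195, 0.264, 1.604, -0, 1.274, -0.037], TCP at [0.271, -0.618, 0.239] pointing down, gripper open.
Joint ranges: [-2.63, 2.63], [-0.94, 2.18], [0.31, 2.57], [-1.31, 4.45], [0, 2.66], [-2.55, 2.55]. Speed limits (rad/s): [2.57, 2.57, 3.14, 3.14, 3.14, 3.14].

## Interface

Orientations are given as a rotation vector (axis times angle).
In Python, from cell import manip, inverse_kinematics, cams, order gives the robot as it stands. Calls block until the motion is done:
- manip.move_pose(position, orientation): joint-space move of the TCP to a pose.
- manip.move_linear(position, rate=0.15, rot=None): straight line of the TCP; rot=None keeps the orientation; rate is the mean speed in m/s.
- manip.set_joints(angles): joint-space move.
- manip.set_gripper(opening, force=None): finger opening in m; force is the grip in N (None keeps the last); returns when the fingers have stopped.
- manip.dwell(seconds).
- inverse_kinematics(position, orientation): joint angles nearest the present ones, or None.
- manip.state(): the state.
- cams.capture(name): name is "scene" or "top"; returns a dict with "image" (420x560x3 uint8, blue, green, red), "z_map" (420x560 float32, m along the optical axis (not along the pixel's ray), 0 where there is no reading), "intrinsics" (3x3 intrinsics, pixels), "k1" (the pictures are not rectified: a ray, as slopes to the right and down, at radius r is drawn at 1 + k1 r^2 times it, then the intrinsics apply), "position" and "orientation" of the camera in the world. Camera axes: x right, y down, z forward; pixel columns grow to the right and rows downward; lengths in m; the calibration is good to about 2 mm. A picture is of the moment at which its call begins.
A pose or a line that the arm cannot do raises manip.IKError and nothing moves.
- order.close_job(): hands the job in, once; it reports no verdict.
The state is a dict: "clock": time; "joint_pos": joint angles; "joint_velocities": joint speeds; "tau": joint torques, N m; "tool_pos": TCP position; "tcp_rot": TCP orientation; "contact_force": force on the tool from outside, world axes, zero at the start; "moment": the same for the moment, N m; "gripper_width": finger opening in m.
Only numpy, scipy, OpenCV 4.12 (cv2) and the standard library are available. Lean on these libraries where they do the work, as an engineer would, in place of code of your own. Each camera call takes 0.05 s, during which the arm holds its last target.

## Working session

There is one attempt and no reset: what is moved stays moved. The work goes in short steps, each a Python script; the robot and the scene stay as the last script left them, time stands still between calls to the robot, and variables do not carry over. Pictures are saved under pics/ and viewed, and the job is handed in when it is done.

```bash
ls; mkdir -p pics; python3 - <<'E'
from cell import manip,cams
import cv2,numpy as np
for n in ["scene","top"]:
    c=cams.capture(n); cv2.imwrite(f"pics/{n}0.png",c["image"]); np.savez(f"{n}0.npz",**c)
    print(n,c["intrinsics"],c["k1"],c["position"],c["orientation"])
print(manip.state())
E
```

```text
pics
scene [[479.63031495   0.         276.97524018]
 [  0.         479.63031495 209.22865248]
 [  0.           0.           1.        ]] -0.03509836411824798 [0.84259058 0.47537058 0.83650707] [-0.96643752 -2.6097849   0.91712781]
top [[385.42990109   0.         282.74750872]
 [  0.         385.42990109 210.21824928]
 [  0.           0.           1.        ]] -0.11004893814552073 [0.31814647 0.00152976 0.84313519] [-2.11514928  2.15065167 -0.23895106]
{'clock': 0.1, 'joint_pos': array([-1.19489757e+00,  2.64660442e-01,  1.60524352e+00,  1.13948331e-05,
        1.27374057e+00, -3.68951341e-02]), 'joint_velocities': array([ 0.00066974, -0.0023457 , -0.00172193,  0.00068657,  0.0024668 ,
       -0.00047612]), 'tau': array([ 5.26443928e-04, -5.03621185e+01, -3.58071864e+01,  7.31160957e-02,
        2.33020767e-02, -4.64611901e-05]), 'tool_pos': array([ 0.27055195, -0.61768568,  0.23752096]), 'tcp_rot': array([ 1.99450704,  0.41973801, -1.99519062]), 'contact_force': array([-0.07873432,  0.16072109,  0.07988667]), 'moment': array([ 0.02862544, -0.03307959,  0.06202988]), 'gripper_width': 0.08816355787992282}
```

View pics/scene0.png

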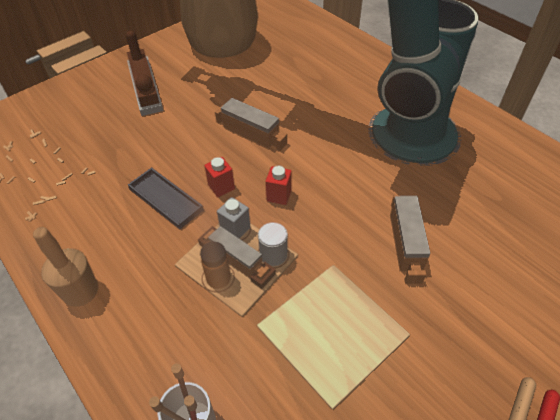

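View pics/top0.png

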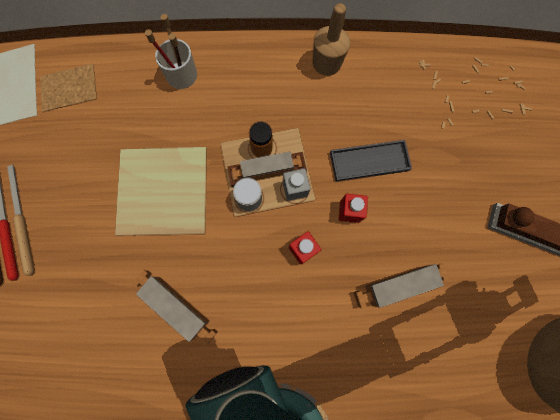

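The top view shows the dock at about (268,172) carrying jar (261,137), can (248,194), grey tin (297,183) and the stone. The tray is at (371,160) and the plywood at (162,191). The red tins at (355,207) and (306,247) and the two bigger stones are distractors. Next I localise everything.

```bash
cat > h.py <<'E'
import numpy as np,cv2
from scipy.spatial.transform import Rotation as R
def cloud(c):
    K=c["intrinsics"];k1=float(c["k1"]);z=c["z_map"]
    h,w=z.shape
    u,v=np.meshgrid(np.arange(w,dtype=float),np.arange(h,dtype=float))
    pts=np.stack([u.ravel(),v.ravel()],1)[:,None]
    n=cv2.undistortPointsIter(pts,K,np.array([k1,0,0,0,0.]),None,None,(3,50,1e-12))[:,0].reshape(h,w,2)
    P=np.dstack([n[...,0]*z,n[...,1]*z,z])
    W=P@R.from_rotvec(c["orientation"]).as_matrix().T+c["position"]
    W[z==0]=np.nan
    return W
def rect(pts):
    (c,s,a)=cv2.minAreaRect((pts*1000).astype(np.float32))
    return np.array(c)/1000,np.array(s),a
E
python3 - <<'E'
from h import *
for n in ["top","scene"]:
    c=dict(np.load(n+"0.npz")); W=cloud(c); Z=W[...,2]
    print(n,"table z",np.nanmedian(Z))
    im=cv2.cvtColor(c["image"],cv2.COLOR_BGR2HSV)
    m=(np.abs(W[...,0]-0.4)<0.5)&(np.abs(W[...,1])<0.45)
    if n=="top":
        for (u,v) in [(268,172),(261,133),(248,192),(297,180),(371,160),(162,191),(240,150),(268,165),(170,300),(405,285),(355,205),(306,246)]: print((u,v),W[v,u].round(4))
        for y in range(120,225,8): print(y,(Z[y,215:415:5]*1000).round(0))
E
```

```text
top table z 0.0010028426339586116
(268, 172) [0.5557 0.0062 0.0551]
(261, 133) [0.6239 0.0193 0.1046]
(248, 192) [0.5066 0.0473 0.0787]
(297, 180) [ 0.5263 -0.0522  0.0947]
(371, 160) [ 0.5963 -0.2302  0.0088]
(162, 191) [0.5289 0.2439 0.0091]
(240, 150) [0.6234 0.0699 0.0068]
(268, 165) [0.5703 0.006  0.0581]
(170, 300) [0.2923 0.2036 0.0661]
(405, 285) [ 0.3123 -0.2676  0.0679]
(355, 205) [ 0.475  -0.1691  0.0869]
(306, 246) [ 0.3937 -0.0669  0.0874]
120 [-1.  0. -0. -1.  0.  3.  1.  0. -0.  2.  2.  1.  0. -1.  2.  4.  3. -2.
  1.  4. -1.  1.  2.  2. -1.  1. -3.  2. -1. -2. -0.  2.  0. -1. -2. -0.
  2.  2.  3.  2.]
128 [  1.  -1.   1.   1.   0.   2.  -0. 104. 103. 103. 105. 102.   2.   0.
  -0.  -1.   8.   1.  -1.   3.   2.   1.   3.   2.  -1.   4.   4.   4.
   1.   1.  -3.   0.   2.   2.   0.   1.  -1.   1.   1.   2.]
136 [  1.   2.  -1.  -0.   1.   4.   1. 105. 106. 105. 103. 104.   8.   9.
   9.  10.   8.   0.   1.   0.  -1.  -1.   2.   2.   2.   2.   3.   4.
   2.   2.   3.   1.  -0.   1.   1.   3.   3.   2.  -1.  -1.]
144 [-0.  0.  8.  8.  8. 11.  5. 61. 87. 91. 86. 66.  8.  7
[... 1124 characters left out ...]
.  0.  1. -2. 70. 80. 82. 82. 79. 45.  9. 11. 11. 10.  8. 21. 11. 10.
 11. 10.  1.  2. -0.  1.  2. -0. 69. 71. 86. 86. 72.  3. -0.  1.  1.  0.
 -1.  2.  3. -2.]
208 [-1.  2.  2.  2.  7. 22. 44. 44. 25.  6. 11.  9.  7. -0.  1.  1.  3. -1.
  1. -1.  0. -0. -3.  0.  1. 18. 68. 70. 83. 87. 69.  0.  2. -1.  4. -1.
 -1.  1.  3. -0.]
216 [ 0. -1.  1.  2.  9.  1.  0. -1. -0. -0.  1.  3.  0.  3.  1.  2.  1.  0.
  0. nan  1.  2. -0.  3.  2. 28. 67. 67. 71. 71. 70. -0. -1.  4. -0.  0.
  1. -0.  2.  0.]
224 [ 3.  3. -1.  1.  2.  2. -1. -1.  2.  0.  2.  2.  2.  2.  1.  2.  1. -0.
  0.  1. -0. -1. -2. -1.  1.  1.  1.  1. -1.  0.  2.  0.  3. -2. -1.  1.
  1. -1. -1.  0.]
scene table z 0.0002785746025778524
```

```bash
cat >> h.py <<'E'
def rays(c):
    K=c["intrinsics"];k1=float(c["k1"]);h,w=c["z_map"].shape
    u,v=np.meshgrid(np.arange(w,dtype=float),np.arange(h,dtype=float))
    n=cv2.undistortPointsIter(np.stack([u.ravel(),v.ravel()],1)[:,None],K,np.array([k1,0,0,0,0.]),None,None,(3,50,1e-12))[:,0].reshape(h,w,2)
    return np.dstack([n,np.ones((h,w))])@R.from_rotvec(c["orientation"]).as_matrix().T
def onplane(c,z):
    d=rays(c);p=np.asarray(c["position"])
    return (p+d*((z-p[2])/d[...,2])[...,None])[...,:2]
def project(c,P):
    rv=R.from_rotvec(c["orientation"]); q=rv.inv().apply(np.atleast_2d(P)-c["position"])
    return cv2.projectPoints(q,np.zeros(3),np.zeros(3),c["intrinsics"],np.array([float(c["k1"]),0,0,0,0.]))[0][:,0]
def blob(c,W,lo,hi,near,rad,zp):
    m=(W[...,2]>lo)&(W[...,2]<hi)&(np.hypot(W[...,0]-near[0],W[...,1]-near[1])<rad)
    n,l,s,_=cv2.connectedComponentsWithStats(m.astype(np.uint8),connectivity=4)
    k=1+np.argmax(s[1:,4]); m=l==k
    return onplane(c,zp)[m],m
E
cat > loc.py <<'E'
from h import *
import sys
def run(tag):
  for n in ["top","scene"]:
    c=dict(np.load(n+tag+".npz")); W=cloud(c)
    print(n)
    for name,lo,hi,near,rad,zp in [("jar",.096,.112,(.622,.0193),.035,.103),("can",.073,.088,(.506,.047),.042,.081),("cap",.087,.1,(.528,-.053),.03,.093),("tin",.071,.1,(.526,-.053),.045,.078),("stone",.051,.065,(.568,.006),.075,.058)]:
        try: p,m=blob(c,W,lo,hi,near,rad,zp)
        except Exception as e: print(name,e);continue
        ce,s,a=rect(p); print(name,len(p),"mean",p.mean(0).round(4),"rect",ce.round(4),s.round(1),round(a,1),"circ",(np.array(cv2.minEnclosingCircle((p*1000).astype(np.float32))[0])).round(1))
if __name__=="__main__": run(sys.argv[1])
E
python3 loc.py 0
python3 - <<'E'
from h import *
for n in ["top","scene"]:
    c=dict(np.load(n+"0.npz")); im=c["image"]
    big=cv2.resize(im[110:240,100:430] if n=="top" else im[130:410,110:430],None,fx=2.4 if n=="top" else 2.1,fy=2.4 if n=="top" else 2.1,interpolation=cv2.INTER_CUBIC)
    cv2.imwrite(f"pics/{n}0z.png",big)
E
```

```text
top
jar 412 mean [0.6267 0.0219] rect [0.6269 0.0214] [45.1 48.2] 89.4 circ [626.8  21.8]
can 616 mean [0.507  0.0501] rect [0.5074 0.0503] [55.  56.6] 89.6 circ [507.   50.1]
cap 149 mean [ 0.528  -0.0517] rect [ 0.5279 -0.0514] [26.4 27.2] 89.3 circ [527.7 -52. ]
tin 533 mean [ 0.5276 -0.0513] rect [ 0.5276 -0.0513] [49.1 47.9] 12.0 circ [527.9 -51.2]
stone 882 mean [0.572  0.0099] rect [0.572  0.0097] [ 38.3 110.1] 10.8 circ [571.9   9.3]
scene
jar 462 mean [0.6306 0.0247] rect [0.631  0.0245] [47.8 46.3] 49.2 circ [630.   24.7]
can 599 mean [0.5145 0.053 ] rect [0.5145 0.0531] [58.9 54.3] 49.0 circ [514.7  52.8]
cap 134 mean [ 0.5339 -0.05  ] rect [ 0.5331 -0.0498] [31. 26.] 53.6 circ [533.9 -50.3]
tin 462 mean [ 0.5344 -0.0485] rect [ 0.5349 -0.0494] [50.5 49.7] 12.5 circ [534.5 -48.8]
stone 855 mean [0.5761 0.0144] rect [0.5773 0.012 ] [ 38.4 111.3] 10.3 circ [577.4  11.9]
```

View pics/top0z.png

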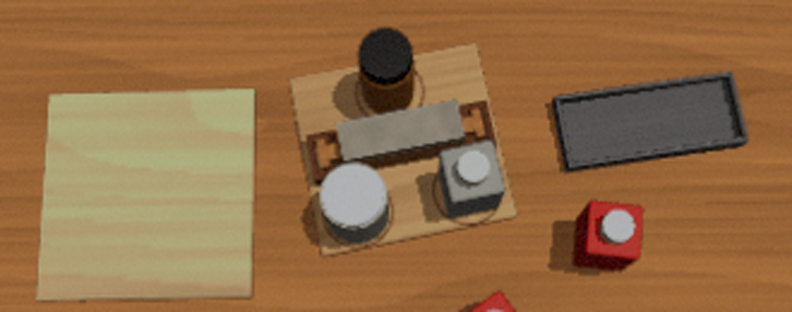

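View pics/scene0z.png

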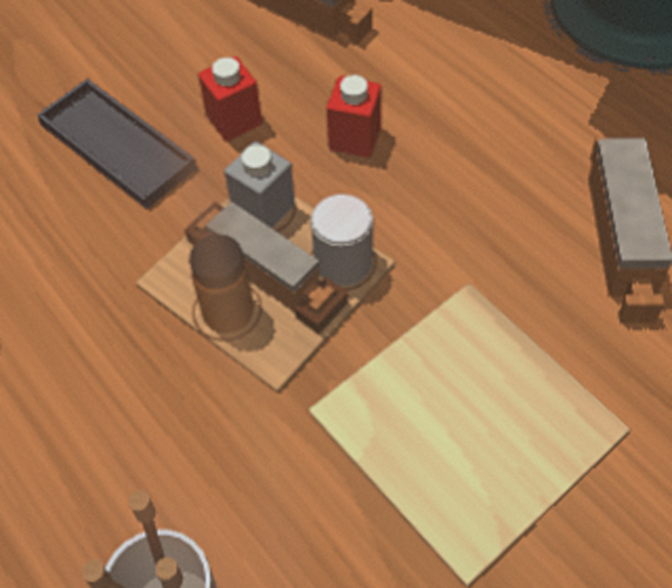

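```bash
python3 - <<'E'
from h import *
for n in ["top","scene"]:
    c=dict(np.load(n+"0.npz")); hsv=cv2.cvtColor(c["image"],cv2.COLOR_BGR2HSV)
    P=onplane(c,0.008)
    seed=project(c,[[.53,.245,.008]])[0].round().astype(int); print(n,"hsv board",hsv[seed[1],seed[0]])
    m=(hsv[...,0]>22)&(hsv[...,0]<45)&(hsv[...,2]>110)&(np.hypot(P[...,0]-.53,P[...,1]-.245)<.17)
    m=cv2.morphologyEx(m.astype(np.uint8),cv2.MORPH_OPEN,np.ones((3,3)))
    l=cv2.connectedComponents(m)[1]; mm=l==l[seed[1],seed[0]]
    print("board",mm.sum(),rect(P[mm]))
    P=onplane(c,0.018); 
    seed=project(c,[[.594,-.23,.005]])[0].round().astype(int); print("hsv tray",hsv[seed[1],seed[0]])
    m=((hsv[...,1]<90)&(hsv[...,2]<130)&(np.hypot(P[...,0]-.594,P[...,1]+.23)<.13)).astype(np.uint8)
    m=cv2.morphologyEx(m,cv2.MORPH_OPEN,np.ones((3,3)))
    l=cv2.connectedComponents(m)[1]; mm=l==l[seed[1],seed[0]]
    print("tray",mm.sum(),rect(P[mm]))
    o=c["image"].copy(); o[mm]=(0,255,0); cv2.imwrite(f"pics/{n}_tray.png",o)
E
```

```text
top hsv board [ 27  75 174]
board 4484 (array([0.55467108, 0.24750253]), array([153.05979919, 197.85079956]), 0.5203738808631897)
hsv tray [ 6 14 89]
tray 2361 (array([ 0.59369177, -0.2271776 ]), array([ 74.67443085, 179.85992432]), 8.036372184753418)
scene hsv board [ 24  77 212]
board 101 (array([0.53270642, 0.23824673]), array([ 6.90460873, 58.06936264]), 0.1425570398569107)
hsv tray [ 0 18 97]
tray 2038 (array([ 0.60061383, -0.22264413]), array([ 76.31186676, 187.37854004]), 8.293259620666504)
```

```bash
python3 - <<'E'
from h import *
for n in ["top","scene"]:
    c=dict(np.load(n+"0.npz")); hsv=cv2.cvtColor(c["image"],cv2.COLOR_BGR2HSV)
    P=onplane(c,0.008)
    seed=project(c,[[.53,.245,.008]])[0].round().astype(int)
    m=(hsv[...,0]>18)&(hsv[...,2]>110)&(hsv[...,1]<125)&(np.hypot(P[...,0]-.53,P[...,1]-.245)<.17)
    m=cv2.morphologyEx(m.astype(np.uint8),cv2.MORPH_OPEN,np.ones((3,3)))
    l=cv2.connectedComponents(m)[1]; mm=l==l[seed[1],seed[0]]
    print(n,"board",mm.sum(),rect(P[mm]))
from cell import manip,inverse_kinematics
from h import R
def down(yaw): # tool x -> -z ; tool y -> dir yaw
    y=np.array([np.cos(yaw),np.sin(yaw),0]);x=np.array([0,0,-1.]);return R.from_matrix(np.stack([x,y,np.cross(x,y)],1)).as_rotvec()
s=manip.state()
print(R.from_rotvec(s['tcp_rot']).as_matrix().round(2))
for p in [(.629,.023),(.511,.052),(.53,-.05),(.574,.012),(.597,-.225),(.53,.245),(.48,.2),(.48,.3),(.59,.25)]:
    for yaw in np.radians([100.6,-79.4,10.6,-169.4]):
        q=inverse_kinematics(np.array([*p,.046]),down(yaw)); print(p,round(np.degrees(yaw)),None if q is None else q.round(2))
E
```

```text
top board 6876 (array([0.53772052, 0.24723141]), array([188.25463867, 198.78265381]), 0.5107538104057312)
scene board 9620 (array([0.54161786, 0.24774597]), array([185.62321472, 198.35375977]), 0.5280394554138184)
[[-0.    0.4  -0.92]
 [ 0.   -0.92 -0.4 ]
 [-1.   -0.   -0.  ]]
(0.629, 0.023) 101 [-0.    0.36  1.86 -0.    0.92 -1.76]
(0.629, 0.023) -79 [-0.    0.36  1.86  0.    0.92  1.38]
(0.629, 0.023) 11 [-0.    0.36  1.86  0.    0.92 -0.19]
(0.629, 0.023) -169 None
(0.511, 0.052) 101 [ 0.05  0.17  2.12 -0.    0.86 -1.7 ]
(0.511, 0.052) -79 [0.05 0.17 2.12 0.   0.86 1.44]
(0.511, 0.052) 11 [ 0.05  0.17  2.12  0.    0.86 -0.13]
(0.511, 0.052) -169 None
(0.53, -0.05) 101 [-0.14  0.2   2.08  0.    0.87 -1.9 ]
(0.53, -0.05) -79 [-0.14  0.2   2.08  0.    0.87  1.24]
(0.53, -0.05) 11 [-0.14  0.2   2.08  0.    0.87 -0.33]
(0.53, -0.05) -169 None
(0.574, 0.012) 101 [-0.02  0.27  1.99 -0.    0.89 -1.78]
(0.574, 0.012) -79 [-0.02  0.27  1.99  0.    0.89  1.36]
(0.574, 0.012) 11 [-0.02  0.27  1.99  0.    0.89 -0.21]
(0.574, 0.012) -169 None
(0.597, -0.225) 101 [-0.4   0.37  1.84  0.    0.92 -2.16]
(0.597, -0.225) -79 [-0.4   0.37  1.84  0.    0.92  0.99]
(0.597, -0.225) 11 [-0.4   0.37  1.84  0.    0.92 -0.58]
(0.597, -0.225) -169 None
(0.53, 0.245) 101 [ 0.39  0.28  1.97 -0.    0.89 -1.37]
(0.53, 0.245) -79 [0.39 0.28 1.97 0.   0.89 1.78]
(0.53, 0.245) 11 [0.39 0.28 1.97 0.   0.89 0.21]
(0.53, 0.245) -169 None
(0.48, 0.2) 101 [ 0.35  0.18  2.1  -0.    0.86 -1.41]
(0.48, 0.2) -79 [0.35 0.18 2.1  0.   0.86 1.73]
(0.48, 0.2) 11 [0.35 0.18 2.1  0.   0.86 0.16]
(0.48, 0.2) -169 None
(0.48, 0.3) 101 [ 0.51  0.26  2.   -0.    0.88 -1.24]
(0.48, 0.3) -79 [0.51 0.26 2.   0.   0.88 1.9 ]
(0.48, 0.3) 11 [0.51 0.26 2.   0.   0.88 0.33]
(0.48, 0.3) -169 None
(0.59, 0.25) 101 [ 0.36  0.38  1.84 -0.    0.93 -1.39]
(0.59, 0.25) -79 [0.36 0.38 1.84 0.   0.93 1.75]
(0.59, 0.25) 11 [0.36 0.38 1.84 0.   0.93 0.18]
(0.59, 0.25) -169 None
```

```bash
cat > a.py <<'E'
from h import *
from cell import manip,cams,order,inverse_kinematics
def down(yawdeg):
    a=np.radians(yawdeg);y=np.array([np.cos(a),np.sin(a),0]);x=np.array([0,0,-1.]);return R.from_matrix(np.stack([x,y,np.cross(x,y)],1)).as_rotvec()
def st(t=""):
    s=manip.state();print(t,round(s["clock"],2),"tcp",s["tool_pos"].round(4),"f",s["contact_force"].round(1),"w",round(s["gripper_width"],4))
    return s
HI=.20
def over(xy,yaw,z=HI): manip.move_pose(np.array([*xy,z]),down(yaw))
def z_to(z,rate=.15):
    pass
def lin(xy,z,rate=.15): manip.move_linear(np.array([*xy,z]),rate=rate)
def snap(tag):
    for n in ["top","scene"]:
        c=cams.capture(n); np.savez(n+tag+".npz",**c); cv2.imwrite(f"pics/{n}{tag}.png",c["image"])
E
python3 - <<'E'
from a import *
P=(.6285,.0225)
over(P,100.6); st("over")
lin(P,.047,.2); st("down")
manip.set_gripper(.03,25); st("grip")
E
```

```text
over 2.7 tcp [0.6286 0.0217 0.2001] f [-0.4 -0.   0.1] w 0.0881
down 3.62 tcp [0.6296 0.0223 0.0482] f [-0.3 -0.6 -0.4] w 0.0876
grip 4.28 tcp [0.6287 0.0224 0.0473] f [-0.8 -0.8  2.6] w 0.0491
```

```bash
python3 - <<'E'
from a import *
P=(.6285,.0225);Q=(.533,.2975)
lin(P,.2,.2); st("lift")
over(Q,90); st("over")
lin(Q,.060,.2); lin(Q,.0475,.04); st("down")
manip.set_gripper(.07); st("rel")
manip.set_gripper(.086)
manip.move_pose(np.array([*Q,.047]),down(0)); st("rot")
manip.set_gripper(.03,6); st("sq")
manip.dwell(.2); st("sq2")
manip.set_gripper(.086); lin(Q,.2,.25); st("up")
over((.50,.10),100.6,.3)
snap("1")
E
```

```text
lift 5.2 tcp [0.6272 0.0225 0.198 ] f [-0.4  0.  -4.3] w 0.0491
over 6.32 tcp [0.5332 0.2966 0.1993] f [ 0.2  0.1 -3.3] w 0.0495
down 7.62 tcp [0.5329 0.2975 0.0475] f [ 0.2 -0.3 -3. ] w 0.0494
rel 8.12 tcp [0.5332 0.2976 0.0478] f [ 1.2  0.3 -0.6] w 0.0701
rot 9.95 tcp [0.533  0.2975 0.047 ] f [ 0.6 -0.7  1.3] w 0.0859
sq 10.58 tcp [0.5328 0.2975 0.047 ] f [-0.7  0.   0.8] w 0.0497
sq2 10.78 tcp [0.5328 0.2975 0.047 ] f [ 0.5 -0.1  0.4] w 0.05
up 12.22 tcp [0.5322 0.2971 0.1987] f [ 0.1 -1.  -0.4] w 0.0862
```

View pics/top1.png

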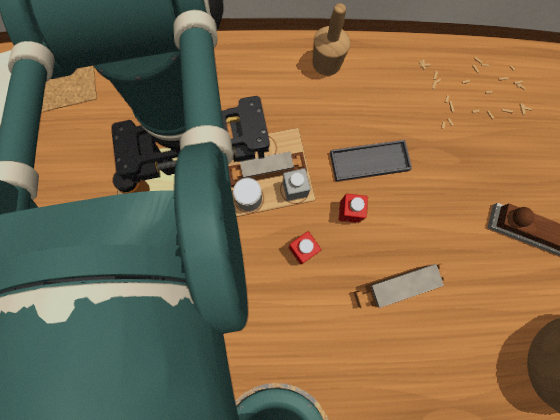

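View pics/scene1.png

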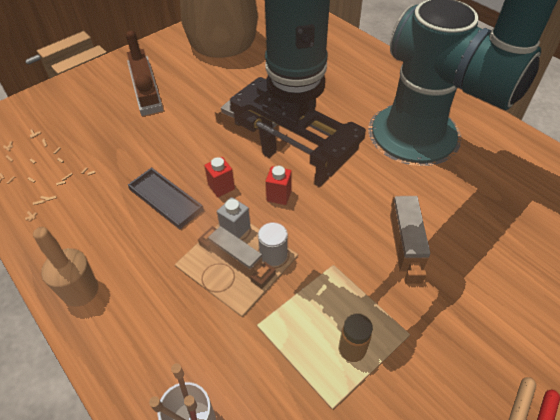

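```bash
python3 - <<'E'
from h import *
c=dict(np.load("scene1.npz"));W=cloud(c)
p,m=blob(c,W,.096,.112,(.533,.2975),.05,.103)
print(len(p),p.mean(0),rect(p),cv2.minEnclosingCircle((p*1000).astype(np.float32))[0],"z",np.median(W[m][:,2]))
# ring at vacated jar mark, scene
E
python3 loc.py 1 | grep -E "scene|top|can|stone|tin"
```

```text
643 [0.53588593 0.29746015] (array([0.53574744, 0.29711761]), array([48.72540665, 46.60173416]), 28.382444381713867) (535.6348876953125, 297.30419921875) z 0.10317754591763761
top
can 617 mean [0.507 0.05 ] rect [0.5073 0.0503] [55.  56.6] 89.6 circ [507.   49.7]
tin 533 mean [ 0.5277 -0.0514] rect [ 0.5277 -0.0513] [48.9 47.9] 12.0 circ [527.9 -51.2]
stone 866 mean [0.5716 0.0091] rect [0.5718 0.0096] [ 38.6 110.1] 10.8 circ [571.4   9.2]
scene
can 597 mean [0.5144 0.053 ] rect [0.5145 0.0531] [58.9 54.3] 49.0 circ [514.7  52.7]
tin 465 mean [ 0.534  -0.0486] rect [ 0.5346 -0.0487] [50.1 51.3] 12.5 circ [535.2 -49.5]
stone 896 mean [0.5771 0.0133] rect [0.5777 0.0121] [ 39.2 111.3] 10.3 circ [577.4  11.9]
```

```bash
python3 - <<'E'
from a import *
for P,Q,y0,y1,w in [((.511,.052),(.478,.1975),100.6,90,.074),((.531,-.0498),(.588,.1975),102.2,90,.074)]:
    over(P,y0); manip.set_gripper(w+.008); lin(P,.0465,.2); st("down")
    manip.set_gripper(.03,25); st("grip")
    lin(P,.2,.2); over(Q,y1); st("over")
    lin(Q,.058,.2); lin(Q,.0462,.03); st("down")
    manip.set_gripper(w); st("rel"); lin(Q,.2,.25); st("up")
manip.set_joints([-1.195, 0.264, 1.604, -0, 1.274, -0.6]); st()
snap("2")
E
```

```text
down 15.84 tcp [0.5121 0.0521 0.0475] f [-0.   0.6  1. ] w 0.0821
grip 16.33 tcp [0.5118 0.0519 0.0475] f [ 0.2 -0.7  5.8] w 0.0572
over 17.9 tcp [0.4769 0.1974 0.1982] f [ 0.4  0.3 -3.3] w 0.0574
down 19.3 tcp [0.4787 0.1979 0.0474] f [-2.1 -1.   5.9] w 0.0574
rel 19.74 tcp [0.4779 0.1975 0.046 ] f [ 0.5 -0.3  0.4] w 0.0741
up 20.51 tcp [0.4772 0.1972 0.1988] f [-0.4 -0.1 -0.4] w 0.0738
down 22.75 tcp [ 0.532  -0.0499  0.0475] f [-0.4  0.1  1.2] w 0.0818
grip 23.36 tcp [ 0.5315 -0.05    0.047 ] f [-0.2 -0.7  2.9] w 0.0474
over 25.27 tcp [0.5874 0.1965 0.1988] f [-0.8 -0.2 -2.5] w 0.048
down 26.68 tcp [0.5886 0.1978 0.047 ] f [-0.6  0.1  4. ] w 0.0477
rel 27.23 tcp [0.588  0.1975 0.0461] f [-0.5 -0.5  0.7] w 0.074
up 28.0 tcp [0.5871 0.1972 0.1986] f [-0.5  0.1 -0.4] w 0.0741
 31.07 tcp [ 0.2716 -0.6177  0.2386] f [ 0.7 -0.2  0.1] w 0.0741
```

View pics/top2.png

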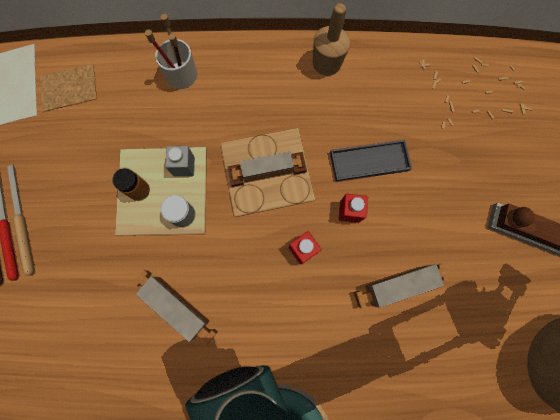

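View pics/scene2.png

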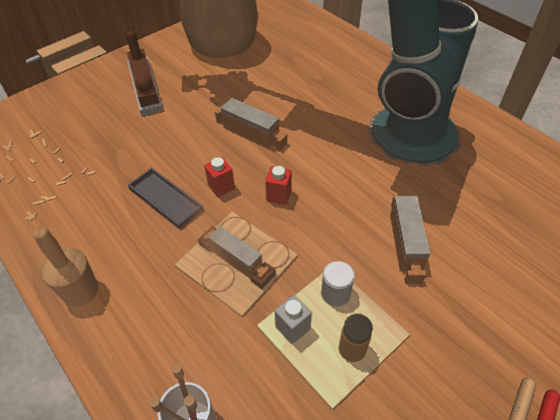

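All three stand on the plywood: jar (130,183), can (176,210) and tin (179,160) in the top view. The dock rings are bare, with only the stone left at (268,167). Now I calibrate the cameras against the known TCP positions.

```bash
python3 - <<'E'
from h import *
for n in ["top","scene"]:
    c=dict(np.load(n+"2.npz"));c0=dict(np.load(n+"0.npz"));W=cloud(c);W0=cloud(c0)
    for nm,lo,hi,near,n0,pick,place,zp,rad in [("jar",.096,.112,(.533,.2975),(.6288,.0233),(.6285,.0225),(.533,.2975),.103,.04),("can",.073,.088,(.478,.1975),(.511,.052),(.511,.052),(.478,.1975),.081,.045),("tin",.071,.1,(.588,.1975),(.531,-.05),(.531,-.0498),(.588,.1975),.078,.045)]:
        p,m=blob(c,W,lo,hi,near,rad,zp);q,_=blob(c0,W0,lo,hi,n0,rad,zp)
        b=p.mean(0)-place
        print(n,nm,len(p),"place bias",(b*1e3).round(1),"start-pick",((q.mean(0)-pick)*1e3).round(1),"start corrected",(q.mean(0)-b).round(4), rect(p)[2])
    p,m=blob(c,W,.051,.065,(.572,.011),.075,.058); print("stone",p.mean(0).round(4),rect(p))
    # dock outline: board points via depth/colour
    S=onplane(c,.008)
E
```

```text
top jar 422 place bias [-2.  -1.9] start-pick [-1.8 -0.6] start corrected [0.6287 0.0239] 23.012544631958008
top can 634 place bias [-4.2 -2. ] start-pick [-4.  -1.9] start corrected [0.5111 0.0521] 1.591684341430664
top tin 502 place bias [-3.7 -2. ] start-pick [-3.4 -1.5] start corrected [ 0.5313 -0.0493] 2.0339887142181396
stone [0.5719 0.01  ] (array([0.57212897, 0.00966621]), array([ 37.93412399, 110.07915497]), 11.074393272399902)
scene jar 645 place bias [ 2.8 -0. ] start-pick [2.1 2.2] start corrected [0.6278 0.0247] 89.9246826171875
scene can 711 place bias [3.4 2.1] start-pick [3.5 1. ] start corrected [0.5111 0.0509] 49.0169677734375
scene tin 716 place bias [2.6 1.3] start-pick [3.4 1.3] start corrected [ 0.5318 -0.0498] 89.96810150146484
stone [0.5772 0.0133] (array([0.57746954, 0.01197886]), array([ 38.77948761, 111.2396698 ]), 10.317710876464844)
```

```bash
python3 - <<'E'
from a import *
P=(.5749,.0118)
over(P,10.6); manip.set_gripper(.06); lin(P,.08,.2); lin(P,.036,.1); st("down")
manip.set_gripper(.02,5); st("soft")
manip.set_gripper(.02,35); st("grip"); manip.dwell(.2); s=st("settled"); print(s["moment"].round(2))
lin(P,.066,.05); s=st("up30"); print(s["moment"].round(2))
lin(P,.2,.2); st("up")
E
```

```text
down 35.4 tcp [0.5752 0.0118 0.0363] f [ 0.6 -0.4  0.1] w 0.06
soft 35.88 tcp [0.5748 0.0117 0.0365] f [-3.4 -0.3  5.9] w 0.0356
grip 36.1 tcp [0.5748 0.0117 0.0365] f [-3.1 -0.   5.7] w 0.0358
settled 36.3 tcp [0.5748 0.0118 0.0365] f [-2.6  0.7  5.2] w 0.0357
[-0.1   0.43  0.  ]
up30 37.05 tcp [0.5748 0.0118 0.066 ] f [ 0.3 -0.1 -5.5] w 0.0358
[ 0.   -0.07 -0.05]
up 37.87 tcp [0.5738 0.0118 0.1984] f [-0.7  0.2 -5.7] w 0.0356
```

```bash
python3 - <<'E'
from a import *
Q=(.597,-.2245)
over(Q,8.15); st("over"); lin(Q,.06,.2); lin(Q,.036,.04); st("near"); 
z=.036
while z>.030:
    z-=.001; lin(Q,z,.03); s=st(round(z,4))
    if s["contact_force"][2]>-2.5: break
manip.set_gripper(.05); st("rel"); lin(Q,.2,.2)
manip.set_joints([-1.195, 0.264, 1.604, -0, 1.274, -0.6]); st()
snap("3")
E
python3 - <<'E'
import cv2
for n,(a,b,c,d) in dict(top=(110,230,200,440),scene=(130,330,110,310)).items():
    i=cv2.imread(f"pics/{n}3.png")[a:b,c:d]; cv2.imwrite(f"pics/{n}3z.png",cv2.resize(i,None,fx=3,fy=3,interpolation=cv2.INTER_CUBIC))
E
```

```text
over 38.81 tcp [ 0.5965 -0.2232  0.1989] f [ 0.   1.4 -5.1] w 0.0356
near 40.41 tcp [ 0.597  -0.2245  0.0358] f [ 0.3  0.8 -4.9] w 0.0358
0.035 40.66 tcp [ 0.5972 -0.2245  0.0352] f [ 0.   0.3 -5.3] w 0.036
0.034 40.91 tcp [ 0.597  -0.2245  0.034 ] f [-0.1  0.2 -5.7] w 0.0358
0.033 41.16 tcp [ 0.5973 -0.2246  0.0336] f [-1.4  0.6 -0.4] w 0.0352
rel 41.57 tcp [ 0.5974 -0.2247  0.0334] f [-0.9 -0.3  0.1] w 0.0496
 44.41 tcp [ 0.2718 -0.6175  0.2385] f [ 0.9 -0.4  0.3] w 0.05
```

View pics/top3z.png

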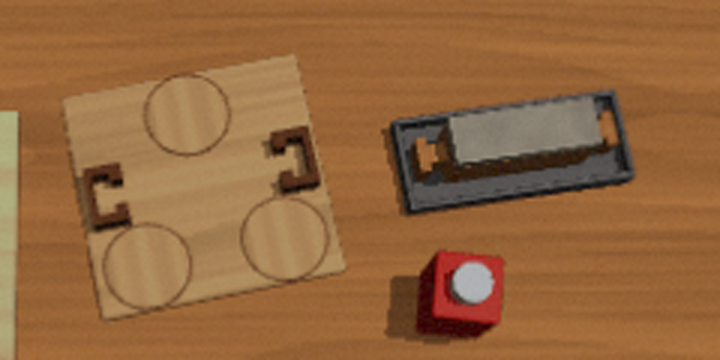

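View pics/scene3z.png

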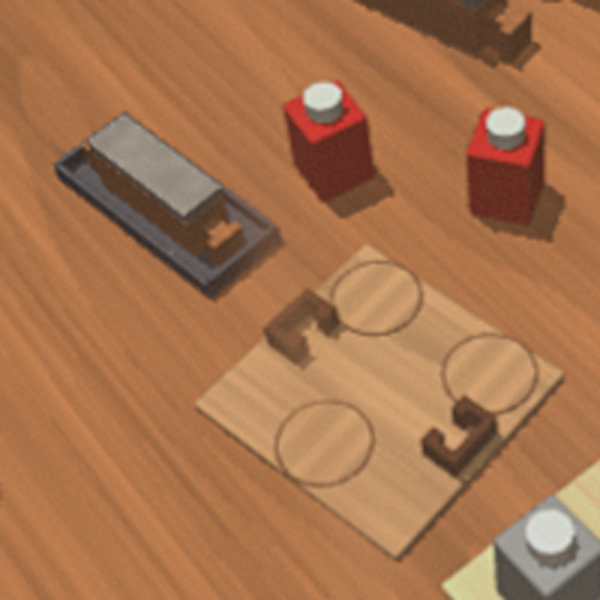

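The stone lies flat, stone side up, inside the tray, with both tongues clear of the walls. Before returning the containers, I compare their start positions with the ring marks as seen by the same camera.

```bash
python3 - <<'E'
from h import *
D=(.5749,.0119); 
for n in ["top","scene"]:
    c=dict(np.load(n+"3.npz")); c0=dict(np.load(n+"0.npz")); W0=cloud(c0);W=cloud(c)
    bias=np.array([-.0032,-.002]) if n=="top" else np.array([.003,.0012])
    # rectified dock ortho image on z=8 at 0.5mm/px in dock-ish frame (world axes)
    g=np.arange(-.12,.12,.0005); X,Y=np.meshgrid(g,g,indexing='ij')
    pts=np.stack([X+D[0]+bias[0],Y+D[1]+bias[1],0*X+.008],-1).reshape(-1,3)
    uv=project(c,pts).astype(np.float32).reshape(*X.shape,2)
    o=cv2.remap(cv2.cvtColor(c["image"],cv2.COLOR_BGR2GRAY),uv[...,0],uv[...,1],cv2.INTER_CUBIC).astype(float)
    hp=o-cv2.GaussianBlur(o,(0,0),8)
    for nm,loc,lo,hi,zp,rad in [("jar",(.629,.023),.096,.112,.103,.04),("can",(.511,.052),.073,.088,.081,.045),("tin",(.5313,-.0497),.071,.1,.078,.045)]:
        best=None
        th=np.linspace(0,2*np.pi,180)
        for r in np.arange(.025,.036,.0005):
          for dx in np.arange(-.006,.0061,.0005):
            for dy in np.arange(-.006,.0061,.0005):
              i=((loc[0]+dx-D[0]+r*np.cos(th)+.12)/.0005).round().astype(int).clip(0,479);j=((loc[1]+dy-D[1]+r*np.sin(th)+.12)/.0005).round().astype(int).clip(0,479)
              v=np.clip(hp[i,j],-25,25).mean()
              if best is None or v<best[0]: best=(v,r,loc[0]+dx,loc[1]+dy)
        q,_=blob(c0,W0,lo,hi,loc,rad,zp)
        print(n,nm,"ring",np.round(best,4),"start",(q.mean(0)-bias).round(4))
    m=(W[...,2]>.045)&(W[...,2]<.065)&(abs(W[...,0]-.597)<.07)&(abs(W[...,1]+.2245)<.1)
    p=onplane(c,.055)[m]-bias; q=W[m]; A=np.c_[q[:,:2]-q[:,:2].mean(0),np.ones(len(q))]
    print("stone tray",p.mean(0).round(4),rect(p),"plane",np.linalg.lstsq(A,q[:,2],rcond=None)[0].round(4))
E
```

```text
top jar ring [-2.21311e+01  3.20000e-02  6.31500e-01  2.20000e-02] start [0.6299 0.0239]
top can ring [-20.5914   0.032    0.513    0.052 ] start [0.5102 0.0521]
top tin ring [-19.7389   0.032    0.5328  -0.0502] start [ 0.5308 -0.0493]
stone tray [ 0.5985 -0.2232] (array([ 0.59900854, -0.22414534]), array([ 39.30029297, 112.70757294]), 9.065363883972168) plane [ 0.0495 -0.0026  0.0553]
scene jar ring [-2.09003e+01  3.20000e-02  6.26500e-01  1.85000e-02] start [0.6276 0.0235]
scene can ring [-19.4631   0.032    0.5085   0.0485] start [0.5115 0.0518]
scene tin ring [-20.2612   0.032    0.5288  -0.0537] start [ 0.5314 -0.0497]
stone tray [ 0.5973 -0.2215] (array([ 0.59754803, -0.22275133]), array([ 39.75881195, 117.65078735]), 8.316934585571289) plane [-0.0498 -0.0192  0.054 ]
```

```bash
python3 - <<'E'
from a import *
for nm,Q,P,y1,y0,w in [("tin",(.588,.1975),(.5312,-.0496),90,102.0,.074),("can",(.478,.1975),(.511,.0518),90,100.6,.074),("jar",(.533,.2975),(.6285,.0236),90,100.6,.07)]:
    over(Q,y1); manip.set_gripper(w+.008); lin(Q,.047,.2); st(nm+" down")
    manip.set_gripper(.03,25); st("grip")
    lin(Q,.2,.2); over(P,y0); st("over")
    lin(P,.058,.2); lin(P,.0478,.03); z=.0478
    while z>.0445:
        z-=.0007; lin(P,z,.03); s=manip.state()
        if s["contact_force"][2]>-1: break
    st("placed %.4f"%z)
    manip.set_gripper(w); st("rel"); lin(P,.2,.25)
manip.set_joints([-1.195, 0.264, 1.604, -0, 1.274, -0.6]); st()
snap("4")
E
python3 loc.py 0; python3 loc.py 4
```

```text
tin down 49.12 tcp [0.5891 0.1978 0.0482] f [-0.3 -0.1 -0.4] w 0.0822
grip 49.73 tcp [0.5882 0.1976 0.0475] f [-0.3  0.2  3.6] w 0.0478
over 51.64 tcp [ 0.5312 -0.049   0.1993] f [-0.1 -0.  -2.6] w 0.0481
placed 0.0471 53.24 tcp [ 0.5315 -0.0497  0.0475] f [-1.1  0.2 -0.8] w 0.0477
rel 53.8 tcp [ 0.5312 -0.0496  0.0471] f [-0.6 -1.3  0.1] w 0.0741
can down 56.8 tcp [0.479  0.1978 0.0479] f [-0.1 -0.4  0.1] w 0.082
grip 57.29 tcp [0.4787 0.1978 0.0479] f [-0.4 -0.2  5.7] w 0.0575
over 58.86 tcp [0.51   0.0514 0.1982] f [ 0.4  0.3 -3.5] w 0.0575
placed 0.0471 60.46 tcp [0.5113 0.0517 0.0479] f [-2.6 -1.3  4.8] w 0.0572
rel 60.9 tcp [0.511  0.0518 0.047 ] f [ 0.2 -0.5  0.2] w 0.074
jar down 63.83 tcp [0.534  0.2979 0.0482] f [-0.8  0.3 -0.3] w 0.0779
grip 64.37 tcp [0.5335 0.2976 0.0478] f [-0.3 -1.1  4.5] w 0.049
over 66.4 tcp [0.628  0.0245 0.1992] f [ 0.3 -0.2 -3.2] w 0.0491
placed 0.0471 68.0 tcp [0.6287 0.0235 0.0479] f [-3.5 -0.2  2.7] w 0.0492
rel 68.49 tcp [0.6286 0.0236 0.0471] f [ 0.5 -0.2  0.3] w 0.0701
 71.85 tcp [ 0.2717 -0.6177  0.2386] f [-0.4 -0.4 -1. ] w 0.07
top
jar 41
[... 1071 characters left out ...]
[ 0.5281 -0.0499] rect [ 0.528  -0.0493] [26.3 27.3] 88.3 circ [528.1 -50.1]
tin 532 mean [ 0.5277 -0.0495] rect [ 0.5277 -0.0497] [49. 48.] 11.8 circ [527.  -50.3]
stone 44 mean [0.6062 0.0214] rect [0.6068 0.0206] [15.5 41.8] 8.9 circ [613.3  21.7]
scene
jar 468 mean [0.6302 0.0263] rect [0.6299 0.0259] [49.1 47. ] 37.5 circ [629.6  26.9]
can 600 mean [0.5138 0.0538] rect [0.5137 0.0538] [58.9 56.1] 49.0 circ [514.2  53.4]
cap 139 mean [ 0.5339 -0.0485] rect [ 0.5346 -0.0479] [31.1 26. ] 52.6 circ [534.4 -48.3]
tin 467 mean [ 0.5343 -0.0469] rect [ 0.5346 -0.047 ] [50.1 51.2] 12.5 circ [532.9 -47.5]
stone 131 mean [ 0.5416 -0.0347] rect [ 0.5408 -0.0351] [36.5 60.4] 59.3 circ [534.4 -45.6]
```

View pics/top4.png

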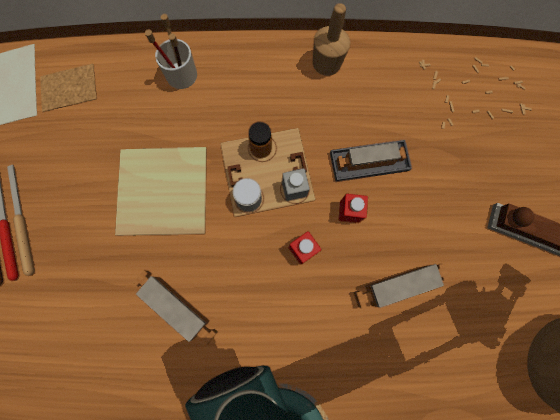

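View pics/scene4.png

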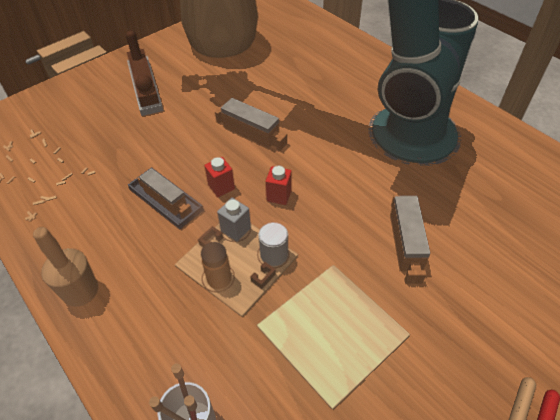

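Compared with the start pictures, both cameras agree on the offsets: jar about (-0.5,+1.6) mm, tin about (0,+1.7) mm, can about 1 mm. There is time to correct the jar and tin with a small lift and shift.

```bash
python3 - <<'E'
from a import *
for nm,Q,P,y,w in [("tin",(.5312,-.0496),(.5312,-.0513),102.0,.074),("jar",(.6286,.0236),(.6291,.0221),100.6,.07)]:
    over(Q,y); manip.set_gripper(w+.006); lin(Q,.047,.2); st(nm+" down")
    manip.set_gripper(.03,25); st("grip")
    lin(Q,.060,.06); lin(P,.060,.03); lin(P,.0485,.03); z=.0485
    while z>.0445:
        z-=.0007; lin(P,z,.03); s=manip.state()
        if s["contact_force"][2]>-1: break
    st("placed %.4f"%z)
    manip.set_gripper(w); st("rel"); lin(P,.2,.25)
manip.set_joints([-1.195, 0.264, 1.604, -0, 1.274, -0.6]); st()
snap("5")
E
python3 loc.py 5
python3 - <<'E'
import cv2,numpy as np
i=cv2.imread("pics/top5.png")[100:230,200:440]; j=cv2.imread("pics/scene5.png")[140:320,110:350]
f=lambda x:cv2.resize(x,None,fx=2.0,fy=2.0,interpolation=cv2.INTER_CUBIC)
cv2.imwrite("pics/fin.png",cv2.resize(np.vstack([i,j]),None,fx=1.9,fy=1.9,interpolation=cv2.INTER_CUBIC))
E
```

```text
tin down 75.47 tcp [ 0.5322 -0.0497  0.0479] f [0.1 0.5 0.4] w 0.08
grip 76.05 tcp [ 0.5315 -0.0497  0.0475] f [-0.2  0.8  3.5] w 0.0477
placed 0.0471 77.7 tcp [ 0.5314 -0.0513  0.0475] f [-2.4 -1.1  2.3] w 0.0477
rel 78.26 tcp [ 0.5312 -0.0513  0.0471] f [ 0.1  0.6 -0.2] w 0.0739
jar down 80.73 tcp [0.6297 0.0235 0.0483] f [-0.1 -0.2  0. ] w 0.0762
grip 81.25 tcp [0.6293 0.0236 0.048 ] f [-0.3  0.   4. ] w 0.0494
placed 0.0478 82.65 tcp [0.6291 0.0221 0.048 ] f [-1.2 -0.5 -0. ] w 0.0491
rel 83.14 tcp [0.6293 0.0221 0.048 ] f [-0.6  0.1  0.5] w 0.0702
 86.5 tcp [ 0.2717 -0.6177  0.2386] f [-0.8 -0.2  0. ] w 0.0701
top
jar 409 mean [0.6257 0.022 ] rect [0.6248 0.0214] [45.1 48.2] 89.4 circ [625.4  21.8]
can 615 mean [0.5062 0.0509] rect [0.5068 0.0508] [55.8 56.6] 45.1 circ [506.2  51.2]
cap 150 mean [ 0.528  -0.0516] rect [ 0.5279 -0.0514] [26.3 27.3] 88.7 circ [528. -52.]
tin 535 mean [ 0.5274 -0.0513] rect [ 0.5274 -0.0513] [48.9 48.1] 11.4 circ [527.1 -51.1]
stone 47 mean [0.6063 0.0226] rect [0.607  0.0232] [43.2 14.9] 86.3 circ [613.3  22.8]
scene
jar 465 mean [0.6301 0.025 ] rect [0.6297 0.0253] [49.  45.6] 55.3 circ [629.7  24.8]
can 598 mean [0.5136 0.0538] rect [0.5137 0.0538] [58.9 56.1] 49.0 circ [514.   53.4]
cap 136 mean [ 0.5338 -0.0499] rect [ 0.5339 -0.0504] [29.7 27.5] 89.8 circ [534.8 -49.7]
tin 463 mean [ 0.534  -0.0486] rect [ 0.5343 -0.0496] [50.1 49.7] 12.6 circ [534.5 -48.8]
stone 127 mean [ 0.5413 -0.0367] rect [ 0.5417 -0.0368] [37.5 61.9] 56.4 circ [534.7 -47.3]
```

View pics/fin.png

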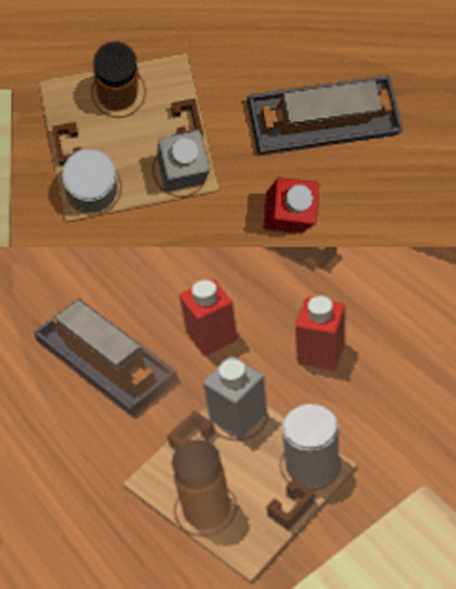

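All three containers stand upright on their marks and the stone lies flat in the tray. The remaining offsets are about 1 mm or less.

```bash
python3 - <<'E'
from a import *
order.close_job(); st()
E
```

```text
the job is handed in; nothing more can be done
the job is handed in; nothing more can be done
```

The job is done and handed in at about 86 s of the 141 s allowed. I moved the jar, can and tin to the plywood and lifted the stone straight up out of the end blocks. I then laid it in the tray and stood each container back on its spot on the dock.

**Last checks**
- **Containers:** both cameras show all three upright. Compared with the start pictures, the tin is within about 0.3 mm, the jar within about 1 mm, and the can about 1.1–1.2 mm off. The first return left the jar and tin about 1.7 mm off, so I corrected them with a second small lift. I left the can as it was.
- **Stone:** it lies in the tray, stone side up, with its top at about 55 mm as expected. The slopes fitted from the two cameras had opposite signs. I put that down to side-face pixels being included, so flatness rests on the height and the pictures.
- **Forces:** the largest wrist reading I printed was about 7 N.

**What disagreed**
- **Cameras:** they differed from each other by 4–8 mm. I corrected them using the jar's known position after gripping it from two directions, and the final offsets come from before-and-after pictures from the same camera.
- **Jar's first set-down:** on the plywood I released it perhaps 1 mm or less above the board. It stayed standing.

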